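# Swab into the vial, vial holder home in the reader's corner

## Robot

A 6-joint arm with a two-finger parallel gripper is mounted at the origin on a cart in front of the work surface, level with it; the furniture and walls round the work are solid. World frame = base frame: x ahead of the robot, y to its left, z up, the work surface at z = 0. Lengths are in m, angles in rad, forces in N, time in s.
With the tool pointing down it reaches from about 0.3 to 0.775 m from the base axis. Payload 14.6 kg.
Tool frame: the origin (TCP) lies between the finger pads; the fingertips stand 14 mm ahead of it and the grasp point (between the pads) lies 5 mm behind it; z points along the fingers, y is the line along which they close (so a half turn about z gives the same grasp; the last joint's range is limited). The gripper opens to 94 mm and grips with 3 to 60 N. Pads are 16 mm wide; open, the fingers measure 119 mm over their backs; the gripper's body (75 mm by 177 mm) begins 78 mm behind the grasp point.
Start: joints at [-0.067, 0.3, 1.521, -0, 1.321, -0.067], TCP at [0.55, -0, 0.189] pointing down, gripper open.
Joint ranges: [-3.03, 3.03], [-0.79, 2.21], [0.23, 2.52], [-1.04, 4.18], [0, 3.07], [-2.55, 2.55]. Speed limits (rad/s): [2.22, 2.22, 2.57, 3.14, 3.14, 3.14].

## Interface

Orientations are given as [roll, pitch, yaw] about the fixed x, y, z axes, in that order (R = Rz(yaw) Ry(pitch) Rx(roll)).
In Python, from station import ctrl gives the robot as it stands. The module is installed in compiled form; this text tells all that it offers.
- The arm moves only by the tool move_arm, never from a script. Its argument "targets" is a list of rows, each a list of 7 numbers: the opening, from -1 (shut) to 1 (fully open), then the shift along the tool's x, y, z in units of 50 mm (1.0 is 50 mm), then the turn, a rotation vector about the tool's x, y, z in rad. A call has 1 to 12 rows; each row is the pose to reach, as a shift and turn from the pose commanded when the call began, along the tool's axes at that moment; what a row does not reach only later rows make up. A row lasts 1/10 s, in which the tool goes at most 50 mm and 8.59 degrees, less where a joint would pass 70% of its speed; a pose out of reach is approached as far as the arm can. A call with a gripper value outside its range is refused whole. The fingers move at their own pace and stop on an object; "grip_force" is the grip in N (left out, the last holds). Time passes only in rows, so rows that repeat a pose let the fingers close. It gives the time, the measured TCP pose, the force, the opening and the grip force at its end, in the units of the state.
- ctrl.get_obs(): the state, without advancing time (a new reading comes with each control period).
- ctrl.camera(name): name is "scene" or "side" or "wrist"; returns (picture, depth): 480x640x3 uint8, red, green, blue; 480x640 float32, m along the optical axis (not along the pixel's ray), 0 where there is no reading.
- ctrl.camera_params(name): a dict with "intrinsics" (3x3 intrinsics, pixels), "k1" (the pictures are not rectified: a ray, as slopes to the right and down, at radius r is drawn at 1 + k1 r^2 times it, then the intrinsics apply), "rvec" (rotation vector, rad) and "tvec" (3), from world to camera coordinates, as OpenCV has them; the wrist camera has in their place "T_tool_cam" (4x4, takes a point from camera to tool coordinates, whose origin is the TCP and whose axes are the flange's). Camera axes: x right, y down, z forward; pixel columns grow to the right and rows downward; lengths in m; the calibration is good to about 2 mm. A picture is of the moment at which its call begins: read the wrist's pose just before it. camera_params takes no time and is no camera call.
- ctrl.hand_in(): hands the job in; it is judged then, once.
Trained networks look in the newest picture that a camera, given by its name, has taken for a name from the list of things; names that differ only in an ending like _2 or _b are one class to them, and where a whole thing is asked for, a point or a joint stands for the part that bears it (a point fixed in the world has none). Each returns a list of dicts, best first, with "score" (0 to 1); they miss things now and then, are a little off and sometimes report something else, mostly with a low value. They report only what shows in the picture. A call takes as long as a camera call. They do not tell look-alikes from the thing itself.
- ctrl.cut_out(camera, target): "region" (480x640 bool, what is visible of it) and "point" ([column, row] in pixels, amid what is visible of it).
- ctrl.tip_of(camera, target): "point" ([column, row] in pixels: a listed point, or the origin of a listed thing).
The state is a dict: "time_s": time; "qpos": joint angles; "joint_vel": joint speeds; "tau": joint torques, N m; "ee_pos": TCP position; "eef_rot": TCP orientation; "force": force on the tool from outside, world axes, zero at the start; "moment": the same for the moment, N m; "grip_width": finger opening in m; "grip_force": force on a finger pad.
Only numpy, scipy, OpenCV 4.12 (cv2) and the standard library are available. Lean on these libraries where they do the work, as an engineer would, in place of code of your own. Each camera call takes 0.05 s, during which the arm holds its last target. There are 200 camera calls.

## Task

Get the sample ready for the bench reader: first take the round-handled swab rod from the wooden rack and push it down into the vial in the white holder block, until its collar sits on the vial's rim, while the holder still stands on the table. Then carry the holder by its upright tab onto the reader's plate and press it into the corner, flat on the plate and touching the far stop (in front of the reader's grey head) and the left stop squarely at once, the swab still in the vial. Finish still gripping the tab and pushing the holder firmly against both stops; do not let go, and leave the paddle rod, the jar and the little dye bottle where they are.

Things in the scene. Friction and masses are not known exactly. Their poses are not given: they have to be found in the camera images.
- swab: white plastic swab rod, 20 g, standing upright in one of the rack's two sockets. Origin on its axis at the underside of its collar; +z up along the rod. Below the origin a shaft of 8 mm diameter, 36 mm long, with a tapered tip; above it an 18 mm diameter collar 6 mm high, then a round handle of 15 mm diameter up to 46 mm. Grip the handle from above. The other rod in the rack has a flat paddle
- paddle: the other white rod in the rack, with a flat paddle (24 x 6 x 26 mm) on its collar instead of a round handle, top 30 mm above its origin; same collar and shaft, same origin (underside of the collar). To be left where it is
- rack: light wooden block 120 x 46 x 50 mm (x, y, z), fixed to the table; origin at the centre of its underside. Two upright 12 mm through holes in its top at x = -35 mm and x = +35 mm (y = 0), 70 mm apart; the rods' collars rest on its top, 50 mm up
- holder: loose white block 100 x 46 x 30 mm (x, y, z), about 0.22 kg, standing on the table; origin at the centre of its underside, z up. An upright tab 30 x 12 mm (x, y) rises from its top at x = -18 mm, from 30 to 66 mm above the underside: grip it from above across its 12 mm (the holder's y), fingertips just above the block. Carried, its nose may sag a little. A clear vial stands in it at x = +30 mm
- vial_mouth (a point): centre of the vial's mouth on the holder, 44 mm above the holder's underside, at x = +30 mm. The bore is 12 mm wide and goes 44 mm down; the rim is 22 mm across. The block's own top is 14 mm lower. Axes as the holder's
- holder_tab (a point): centre of the top of the holder's tab, 66 mm above the holder's underside. Axes as the holder's
- holder_corner (a point): the holder's bottom far-left corner (x = +50, y = +23 mm from its origin), to go into the reader's corner. Axes as the holder's
- reader: bench reader fixed to the table: a white base plate 200 x 112 mm, 6 mm thick (it spans x = -80 to +120, y = -56 to +56 mm), with a grey head 56 mm high at its far end (x = 76 to 116 mm). Origin at table level; x points towards the head (away from the robot, turned by its yaw), y to the left. In front of the head the far stop, along the left side the left stop
- reader_corner (a point): the inner corner of the two stops on the plate's top, at x = +63, y = +36, z = +6 mm from the reader's origin. The far stop's face lies in this point's y-z plane, the left stop's face in its x-z plane; the free plate extends to -x (143 mm) and -y (92 mm). Axes as the reader's: +x into the far stop, +y into the left stop
- far_stop: aluminium bar 12 x 90 x 24 mm (x, y, z) on the plate, top 30 mm above the table; its face towards the robot, at x = +63 mm of the reader, is the stop. Rigid. Origin: the reader's. The holder drags on the plate with a few N, more if pressed down: push about 10 N towards each stop for a sure contact
- left_stop: aluminium bar 106 x 10 x 24 mm on the plate along its left side, from x = -46 to +60 mm of the reader, top 30 mm above the table; its right face, at y = +36 mm of the reader, is the stop. Rigid. Its origin is the reader's origin
- jar: small clear jar with a ribbed white lid, 51 mm across, 65 mm high, loose; origin at the centre of its underside. Bystander
- dye_bottle: little green bottle with a pointed cap, 24 mm across, 57 mm high, loose; origin at the centre of its underside. Bystander
Things that resemble listed ones, but are neither listed nor needed, are in the scene too. Leave any blue or yellow look-alike of the swab alone.

How it is judged:
On the way:
1. the swab is down in the vial, its collar on the rim, while the holder still stands on the table off the reader (horizontal distance between vial_mouth and swab below 0.004 m and z of swab in the frame of vial_mouth between -0.004 and 0.004 m and angle between the z axis of swab and the z axis of holder, either way round below 0.12 rad and angle between holder's own z axis and vertical below 0.05 rad and height (world z) of holder below 0.004 m and horizontal distance between holder and reader above 0.1 m), for 0.2 s.
At the end, for the whole second after the job is handed in: Through the last second: fingers on the holder (over 1 N), over 1.5 N on the far stop and on the left stop; corners within 3 mm on each axis, square and flat within 0.05 rad, at rest; swab collar within 4 mm of the rim, leaning under 0.12 rad, not touched by the fingers (x of holder_corner in the frame of reader_corner between -0.003 and 0.003 m and y of holder_corner in the frame of reader_corner between -0.003 and 0.003 m and z of holder_corner in the frame of reader_corner between -0.003 and 0.003 m and horizontal distance between vial_mouth and swab below 0.004 m and z of swab in the frame of vial_mouth between -0.004 and 0.004 m and angle between the z axis of swab and the z axis of holder, either way round below 0.12 rad and angle between the x axis of holder and the x axis of reader, either way round below 0.05 rad and angle between holder's own z axis and vertical below 0.05 rad and contact force between holder and far_stop above 1.5 N and contact force between holder and left_stop above 1.5 N and contact force between the fingers and holder above 1 N and contact force between the fingers and swab below 0.1 N and linear speed of holder below 0.01 m/s); the arm keeps its last pose, push and grip.
It fails at once if the paddle rod, the jar or the dye bottle is moved more than 25 mm (distance of any of paddle, jar, dye_bottle from where it was at the start of the episode above 0.025 m).
It also fails if it takes over 72 s, if anything falls off the work surface, if the arm or the gripper's body presses on something with over 40 N, if the wrist force passes 120 N, or if a joint passes its speed limit or range.

## Working session

There is one attempt and no reset: what is moved stays moved. The work goes in short steps, Python scripts to look and compute and a tool call to move; the robot and the scene stay as the last step left them, time stands still between calls to the robot, and variables do not carry over. Pictures are saved under pics/ and viewed, at most 10 in all, crops included, and the job is handed in when it is done.

Besides the shell and the picture viewer there is one more tool, called after "Request:" as name(argument=value, ...), one argument or row to a line, values as JSON. move_arm: Moves the arm, as the interface text tells. Its arguments: {"type":"object","properties":{"targets":{"type":"array"},"grip_force":{"type":"number"}},"required":["targets"]}

```bash
mkdir -p pics; cat > h.py <<'E'
import numpy as np,cv2
from scipy.spatial.transform import Rotation as R
from station import ctrl
def cam(name):
    o=ctrl.get_obs(); p=ctrl.camera_params(name); im,d=ctrl.camera(name)
    if name=="wrist":
        T=np.eye(4);T[:3,:3]=rot(o);T[:3,3]=o["ee_pos"]; T=T@np.array(p["T_tool_cam"])
    else:
        W=np.eye(4);W[:3,:3]=R.from_rotvec(np.ravel(p["rvec"])).as_matrix();W[:3,3]=np.ravel(p["tvec"]);T=np.linalg.inv(W)
    return dict(im=im,d=d,K=np.array(p["intrinsics"]),k1=p["k1"],T=T)
def rot(o):
    return R.from_euler("xyz",o["eef_rot"]).as_matrix()
def rays(c,uv):
    uv=np.atleast_2d(uv).astype(float); K=c["K"]
    q=(uv-[K[0,2],K[1,2]])/[K[0,0],K[1,1]]; s=q.copy()
    for _ in range(20): s=q/(1+c["k1"]*(s**2).sum(1,keepdims=True))
    return np.c_[s,np.ones(len(s))]
def onz(c,uv,z):
    r=rays(c,uv)@c["T"][:3,:3].T; t=c["T"][:3,3]
    return t+r*((z-t[2])/r[:,2])[:,None]
def proj(c,P):
    X=(np.atleast_2d(P)-c["T"][:3,3])@c["T"][:3,:3]; s=X[:,:2]/X[:,2:]
    s=s*(1+c["k1"]*(s**2).sum(1,keepdims=True)); K=c["K"]
    return s*[K[0,0],K[1,1]]+[K[0,2],K[1,2]]
def cloud(c,mask):
    v,u=np.nonzero(mask&(c["d"]>0)); P=rays(c,np.c_[u,v])*c["d"][v,u][:,None]
    return P@c["T"][:3,:3].T+c["T"][:3,3]
def save(im,n): cv2.imwrite("pics/"+n+".png",im[:,:,::-1])
E
python3 - <<'E'
from h import *
np.set_printoptions(precision=4,suppress=True)
o=ctrl.get_obs();print(o["ee_pos"],o["eef_rot"],o["grip_width"])
H={"swab":.05,"paddle":.05,"rack":0,"holder":0,"vial_mouth":.044,"holder_tab":.066,"reader_corner":.006,"reader":0,"jar":0,"dye_bottle":0}
for n in("scene","side"):
    c=cam(n); save(c["im"],n)
    for k,z in H.items():
        for r in ctrl.tip_of(n,k)[:3]: print(n,k,round(r["score"],2),np.round(r["point"]),onz(c,r["point"],z)[0][:2])
E
```

```text
[0.5497 0.     0.1882] [-3.1405 -0.0001  1.5709] 0.09374467947790913
scene swab 0.71 [372. 329.] [ 0.3668 -0.3344]
scene swab 0.69 [398. 293.] [ 0.4724 -0.3237]
scene swab 0.51 [354. 342.] [ 0.323  -0.3258]
scene paddle 0.66 [414. 270.] [ 0.5473 -0.315 ]
scene rack 0.8 [404. 299.] [ 0.5119 -0.3193]
scene holder 0.93 [358. 274.] [ 0.5141 -0.2026]
scene vial_mouth 0.58 [370. 257.] [ 0.5323 -0.2178]
scene holder_tab 0.92 [356. 259.] [ 0.4874 -0.2125]
scene holder_tab 0.66 [400. 291.] [ 0.4642 -0.3293]
scene reader_corner 0.58 [279. 214.] [0.5672 0.0782]
scene reader 0.58 [281. 235.] [0.5128 0.0195]
scene jar 0.61 [224. 258.] [0.3688 0.0646]
scene dye_bottle 0.55 [344. 322.] [ 0.3872 -0.26  ]
side swab 0.98 [329. 362.] [ 0.3706 -0.3422]
side swab 0.92 [294. 376.] [ 0.3233 -0.3391]
side swab 0.89 [389. 323.] [ 0.4797 -0.3223]
side paddle 0.54 [426. 306.] [ 0.5449 -0.3222]
side paddle 0.38 [368. 277.] [ 0.5283 -0.2178]
side rack 0.77 [406. 347.] [ 0.5088 -0.3273]
side holder 0.87 [350. 307.] [ 0.5033 -0.2074]
side vial_mouth 0.59 [368. 279.] [ 0.5303 -0.2145]
side vial_mouth 0.35 [406. 351.] [ 0.4649 -0.3725]
side holder_tab 0.65 [346. 274.] [ 0.4897 -0.2131]
side reader_corner 0.97 [293. 226.] [0.5732 0.0714]
side reader 0.92 [282. 244.] [0.5227 0.0276]
side jar 0.66 [195. 259.] [0.3652 0.0657]
side dye_bottle 0.93 [312. 358.] [ 0.3916 -0.2741]
```

View pics/scene.png

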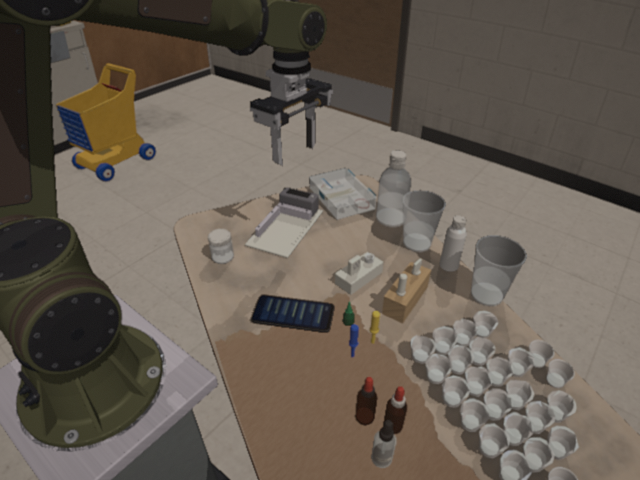

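View pics/side.png

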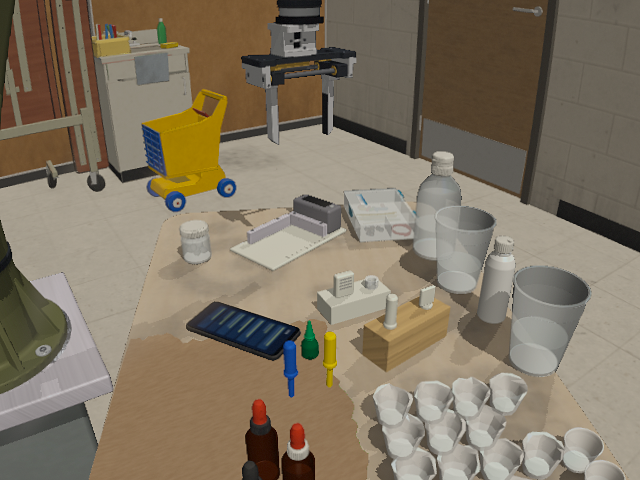

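Possible swabs in the side view: the white round rod in the rack at (391,312), the white paddle at (428,296), the blue look-alike at (291,365) and the yellow one at (330,355). By the description it is the white round rod in the near socket, (391,312). The holder shows at about (352,300) and the reader at (290,235). I'll move over the rack and holder for a close check.

Request:
move_arm(
  targets=[
    [1, -5.2, -1.0, -1.8, 0, 0, 1.57],
    [1, -5.2, -1.0, -1.8, 0, 0, 1.57],
    [1, -5.2, -1.0, -1.8, 0, 0, 1.57],
    [1, -5.2, -1.0, -1.8, 0, 0, 1.57],
    [1, -5.2, -1.0, -1.8, 0, 0, 1.57],
    [1, -5.2, -1.0, -1.8, 0, 0, 1.57],
    [1, -5.2, -1.0, -1.8, 0, 0, 1.57],
    [1, -5.2, -1.0, -1.8, 0, 0, 1.57],
    [1, -5.2, -1.0, -1.8, 0, 0, 1.57],
    [1, -5.2, -1.0, -1.8, 0, 0, 1.57],
    [1, -5.2, -1.0, -1.8, 0, 0, 1.57],
    [1, -5.2, -1.0, -1.8, 0, 0, 1.57],
  ],
)

```text
time_s: 2.3
ee_pos: [0.5, -0.26, 0.2787]
eef_rot: [-3.142, 0.0, -0.0]
force: [-0.1, -0.4, -0.5]
grip_width: 0.0939
grip_force: 0.0
```

```bash
cat > look.py <<'E'
from h import *
np.set_printoptions(precision=4,suppress=True)
def look(tag,H):
    o=ctrl.get_obs();print(o["time_s"],o["ee_pos"],o["eef_rot"],o["qpos"],o["grip_width"])
    c=cam("wrist"); save(c["im"],tag)
    for k,z in H.items():
        for r in ctrl.tip_of("wrist",k)[:3]: print(k,round(r["score"],2),np.round(r["point"]),onz(c,r["point"],z)[0][:2])
    return c
def rect(c,name,zlo,zhi):
    m=ctrl.cut_out("wrist",name)[0]["region"]; P=cloud(c,m); P=P[(P[:,2]>zlo)&(P[:,2]<zhi)]
    r=cv2.minAreaRect(P[:,:2].astype(np.float32)); print(name,"rect",r,len(P),"z",np.median(P[:,2])); return P
E
python3 - <<'E'
from look import *
print(np.array(ctrl.camera_params("wrist")["T_tool_cam"]))
c=look("w1",{"swab":.05,"paddle":.05,"rack":0,"holder":0,"vial_mouth":.044,"holder_tab":.066})
rect(c,"rack",.045,.054);rect(c,"holder",.025,.034)
E
```

```text
[[-0.0002 -0.9598 -0.2805  0.0812]
 [ 1.     -0.     -0.0005  0.0005]
 [ 0.0005 -0.2805  0.9598 -0.1962]
 [ 0.      0.      0.      1.    ]]
2.3 [ 0.5    -0.26    0.2787] [-3.1416  0.     -0.0002] [-0.5445  0.2805  1.3393 -0.      1.5218  1.0265] 0.09387689724160264
swab 0.84 [382. 305.] [ 0.3844 -0.3302]
swab 0.82 [383. 220.] [ 0.4782 -0.3267]
swab 0.73 [370. 342.] [ 0.3395 -0.3185]
paddle 0.68 [375. 154.] [ 0.545  -0.3159]
rack 0.61 [375. 180.] [ 0.5119 -0.3237]
holder 0.83 [274. 186.] [ 0.5055 -0.2113]
vial_mouth 0.8 [271. 164.] [ 0.5346 -0.2138]
holder_tab 0.91 [263. 213.] [ 0.4901 -0.2067]
rack rect ((0.5110083222389221, -0.32287171483039856), (0.12005142122507095, 0.04628976061940193), 4.9401984214782715) 4713 z 0.050156174727617964
holder rect ((0.5063295364379883, -0.21020282804965973), (0.04613885283470154, 0.10034757852554321), 82.35932922363281) 3390 z 0.030235502941986486
```

View pics/w1.png

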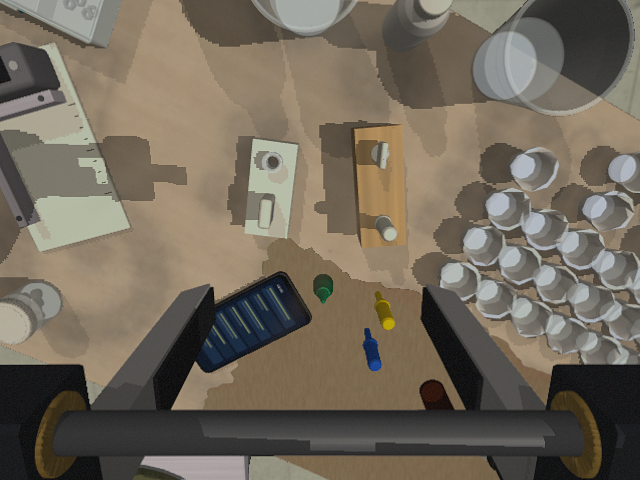

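The wrist view confirms it: the round swab is in the near socket at (386,228) and the paddle in the far one at (380,153). The blue (372,350) and yellow (385,310) look-alikes lie on the table. The holder's tab is at (266,210) and the vial at (272,160). Next I'll fit the handle and vial rim from depth.

```bash
python3 - <<'E'
from look import *
c=cam("wrist"); P=cloud(c,np.ones((480,640),bool))
def top(x,y,r,z0,z1):
    Q=P[(np.hypot(P[:,0]-x,P[:,1]-y)<r)&(P[:,2]>z0)&(P[:,2]<z1)]; print(len(Q),"circ",cv2.minEnclosingCircle(Q[:,:2].astype(np.float32)),"mean",Q.mean(0),"zmax",Q[:,2].max())
top(.476,-.326,.02,.09,.11); top(.476,-.326,.02,.058,.09); top(.5355,-.214,.016,.040,.05); top(.4885,-.2078,.025,.06,.07)
Q=P[(np.hypot(P[:,0]-.4885,P[:,1]+.2078)<.025)&(P[:,2]>.06)&(P[:,2]<.07)];print(cv2.minAreaRect(Q[:,:2].astype(np.float32)))
im=cv2.resize(c["im"][110:260,230:430],(800,600),interpolation=cv2.INTER_CUBIC); save(im,"w2")
E
```

```text
206 circ ((0.47663331031799316, -0.32576441764831543), 0.007479875348508358) mean [ 0.4772 -0.3253  0.0951] zmax 0.09820942280873751
138 circ ((0.47686004638671875, -0.32530027627944946), 0.007426283322274685) mean [ 0.4811 -0.3228  0.0744] zmax 0.08967924772400582
238 circ ((0.5360786318778992, -0.21438539028167725), 0.010569005273282528) mean [ 0.536  -0.2142  0.0439] zmax 0.04614856584621896
379 circ ((0.4886668920516968, -0.2086958885192871), 0.015137135982513428) mean [ 0.4894 -0.2085  0.0654] zmax 0.06835556480804128
((0.48874226212501526, -0.2079714685678482), (0.012813732959330082, 0.030003845691680908), 81.86833190917969)
```

View pics/w2.png

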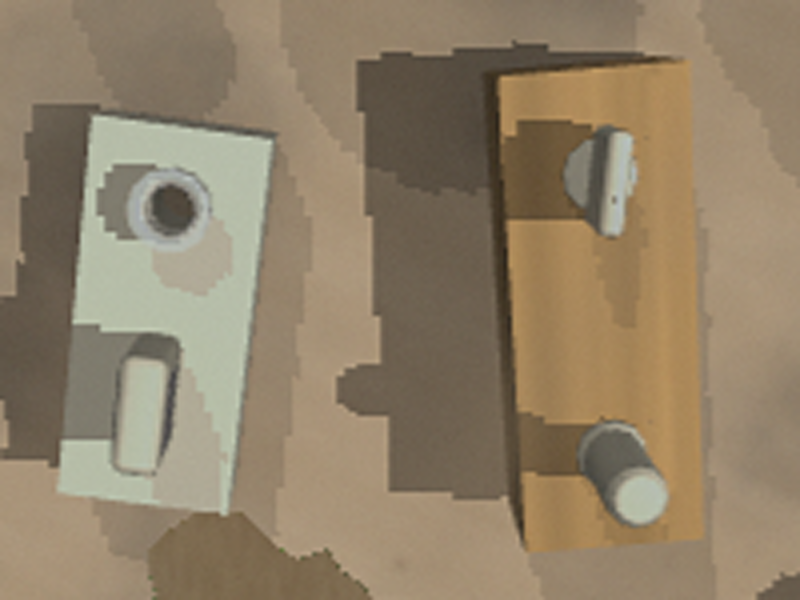

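The crop shows the round handle standing upright at (640,495), the paddle at (615,185), the vial mouth at (172,208) and the tab at (145,410). The swab choice holds, so I'll go and grip it.

Request:
move_arm(
  targets=[
    [0.1, -0.468, 1.316, 1.5, 0, 0, 0.137],
    [0.1, -0.468, 1.316, 1.5, 0, 0, 0.137],
    [0.1, -0.468, 1.316, 1.5, 0, 0, 0.137],
    [0.1, -0.468, 1.316, 2.0, 0, 0, 0.137],
    [0.1, -0.468, 1.316, 2.6, 0, 0, 0.137],
    [0.1, -0.468, 1.316, 3.2, 0, 0, 0.137],
    [0.1, -0.468, 1.316, 3.7, 0, 0, 0.137],
    [0.1, -0.468, 1.316, 4.0, 0, 0, 0.137],
    [0.1, -0.468, 1.316, 4.0, 0, 0, 0.137],
    [-1, -0.468, 1.316, 4.0, 0, 0, 0.137],
    [-1, -0.468, 1.316, 4.0, 0, 0, 0.137],
    [-1, -0.468, 1.316, 4.0, 0, 0, 0.137],
  ],
  grip_force=15,
)

```text
time_s: 4.0
ee_pos: [0.4771, -0.3261, 0.08]
eef_rot: [3.141, -0.002, -0.136]
force: [0.2, -0.3, -0.3]
grip_width: 0.0314
grip_force: 0.0
```

Request:
move_arm(
  targets=[
    [-1, 0, 0, 0, 0, 0, 0],
    [-1, 0, 0, 0, 0, 0, 0],
    [-1, 0, 0, 0, 0, 0, 0],
    [-1, 0, 0, 0, 0, 0, 0],
  ],
)

```text
time_s: 4.4
ee_pos: [0.477, -0.3261, 0.0795]
eef_rot: [3.141, -0.001, -0.136]
force: [0.8, 1.0, 6.8]
grip_width: 0.001
grip_force: 2.7
```

Opening 1 mm: the handle isn't between the pads. I'll look.

```bash
python3 - <<'E'
from look import *
o=ctrl.get_obs();print(o["ee_pos"],o["grip_width"],o["grip_force"],o["force"])
a=cam("wrist")["im"];c=cam("side");p=proj(c,[.477,-.326,.07])[0].astype(int);print(p)
s=cv2.resize(c["im"][p[1]-90:p[1]+90,p[0]-60:p[0]+60],(400,600))
save(np.hstack([cv2.resize(a[60:360,220:420],(400,600)),s]),"g1")
E
```

```text
[ 0.477  -0.3261  0.0795] 0.0010073972783162066 2.6888990629959153 [0.7752 1.0084 6.8414]
[390 312]
```

View pics/g1.png

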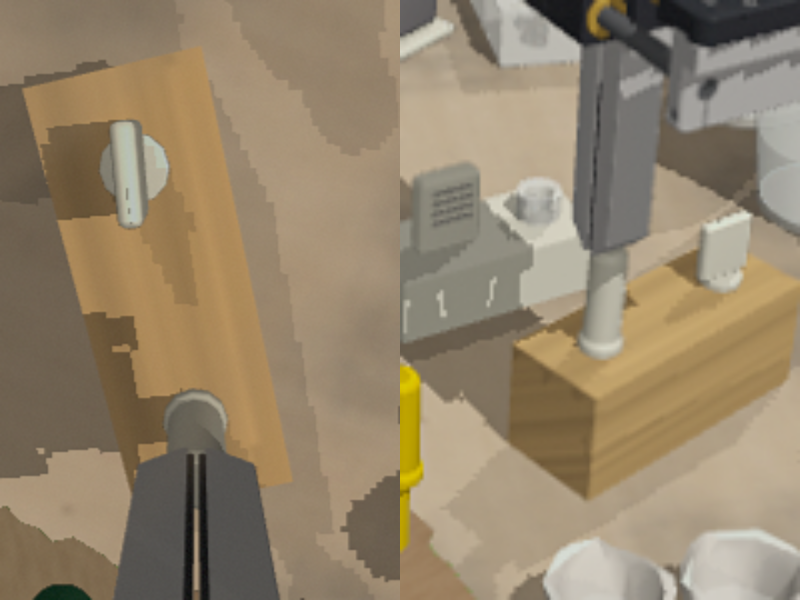

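In the side half the closed fingertips sit at (610,245) above the handle, whose lower part is visible down to the collar at (603,345). I'll measure the actual fingertip height from depth.

```bash
python3 - <<'E'
from look import *
for n in("side","scene","wrist"):
    c=cam(n);P=cloud(c,np.ones((480,640),bool))
    m=np.hypot(P[:,0]-.477,P[:,1]+.326)<.03
    Q=P[m]; print(n)
    for z in np.arange(.052,.16,.008):
        q=Q[(Q[:,2]>=z)&(Q[:,2]<z+.008)]
        if len(q): print(round(z,3),len(q),q[:,:2].min(0),q[:,:2].max(0))
o=ctrl.get_obs();print(o["ee_pos"],o["qpos"],o["force"],o["moment"],o["tau"])
E
```

```text
side
0.052 71 [ 0.4689 -0.3345] [ 0.4844 -0.3192]
0.06 63 [ 0.4693 -0.3341] [ 0.482 -0.321]
0.068 61 [ 0.4688 -0.3341] [ 0.4837 -0.3231]
0.076 60 [ 0.4696 -0.3348] [ 0.481  -0.3216]
0.084 67 [ 0.469  -0.3345] [ 0.4835 -0.3238]
0.092 60 [ 0.467  -0.3344] [ 0.4875 -0.317 ]
0.1 92 [ 0.4661 -0.3391] [ 0.4851 -0.3137]
0.108 129 [ 0.4656 -0.3405] [ 0.4845 -0.3123]
0.116 134 [ 0.4662 -0.3404] [ 0.4854 -0.3127]
0.124 144 [ 0.4657 -0.3411] [ 0.4861 -0.3123]
0.132 134 [ 0.4661 -0.3404] [ 0.4847 -0.3118]
0.14 150 [ 0.4657 -0.3404] [ 0.4855 -0.3121]
0.148 146 [ 0.4661 -0.3406] [ 0.4854 -0.3115]
0.156 145 [ 0.4655 -0.3413] [ 0.4866 -0.313 ]
scene
0.052 34 [ 0.4669 -0.3352] [ 0.482  -0.3177]
0.06 23 [ 0.4689 -0.3344] [ 0.477  -0.3199]
0.068 24 [ 0.4689 -0.3336] [ 0.4799 -0.3208]
0.076 28 [ 0.469  -0.3341] [ 0.4792 -0.3199]
0.084 24 [ 0.4695 -0.3343] [ 0.4802 -0.3234]
0.092 20 [ 0.4673 -0.3343] [ 0.4769 -0.3184]
0.1 39 [ 0.4652 -0.3395] [ 0.4828 -0.3132]
0.108 53 [ 0.4656 -0.3394] [ 0.4848 -0.3138]
0.116 56 [ 0.4655 -0.3401] [ 0.4832 -0.3137]
0.124 56 [ 0.4655 -0.3405] [ 0.4833 -0.313 ]
0.132 58 [ 
[... 290 characters left out ...]
 [ 0.4839 -0.3196]
0.076 161 [ 0.4767 -0.3341] [ 0.484 -0.32 ]
0.084 115 [ 0.4799 -0.3334] [ 0.4842 -0.3209]
0.092 132 [ 0.4709 -0.3331] [ 0.4868 -0.3217]
0.1 336 [ 0.4834 -0.3396] [ 0.4875 -0.3156]
0.108 440 [ 0.4833 -0.3398] [ 0.4876 -0.3155]
0.116 530 [ 0.4832 -0.3398] [ 0.4877 -0.3153]
0.124 602 [ 0.4833 -0.3399] [ 0.4879 -0.3152]
0.132 692 [ 0.4834 -0.34  ] [ 0.488  -0.3152]
0.14 830 [ 0.4832 -0.34  ] [ 0.4878 -0.315 ]
0.148 954 [ 0.4832 -0.3401] [ 0.4881 -0.315 ]
0.156 802 [ 0.4833 -0.3401] [ 0.4882 -0.3151]
[ 0.477  -0.3261  0.0795] [-0.663   0.4692  1.5546  0.0001  1.1163  1.044 ] [0.0839 0.7962 5.3765] [ 0.2225  0.1275 -0.0115] [ -0.2963 -56.1669 -30.1756  -0.0684  -0.2302   0.0005]
```

The fingertips are at z ≈ 0.097, about 17 mm behind the reported TCP instead of 14 mm ahead of it. I'll lift, open, and measure whether that offset depends on the opening.

Request:
move_arm(
  targets=[
    [-1, 0, 0, -0.4, 0, 0, 0],
    [-1, 0, 0, -0.8, 0, 0, 0],
    [0, 0, 0, -0.8, 0, 0, 0],
    [0, 0, 0, -0.8, 0, 0, 0],
    [0, 0, 0, -0.8, 0, 0, 0],
    [0, 0, 0, -0.8, 0, 0, 0],
    [0, 0, 0, -0.8, 0, 0, 0],
  ],
)

```text
time_s: 5.35
ee_pos: [0.4764, -0.3257, 0.1181]
eef_rot: [-3.141, 0.001, -0.136]
force: [-0.2, -0.4, 0.1]
grip_width: 0.037
grip_force: 0.0
```

```bash
cat > tips.py <<'E'
from look import *
o=ctrl.get_obs();e=o["ee_pos"];print(e,o["grip_width"],o["force"])
for n in("side","scene"):
    c=cam(n);P=cloud(c,np.ones((480,640),bool)); q=(P-e)@rot(o)
    m=(abs(q[:,0])<.014)&(abs(q[:,1])<.075)&(q[:,2]>-.07)&(q[:,2]<.035)
    q=q[m]; print(n)
    for s in(-1,1):
        f=q[(q[:,1]*s>.0)]; print(s,len(f),"max z",np.sort(f[:,2])[-10:] if len(f) else "", [((z),int(((f[:,2]>z)&(f[:,2]<=z+.005)).sum())) for z in np.round(np.arange(-.04,.035,.005),3)])
    print("y,x range",q.min(0),q.max(0))
P=None
c=cam("wrist");P=cloud(c,np.ones((480,640),bool));Q=P[(np.hypot(P[:,0]-.4766,P[:,1]+.3258)<.02)&(P[:,2]>.09)&(P[:,2]<.099)]
if len(Q):print("handle",cv2.minEnclosingCircle(Q[:,:2].astype(np.float32)),Q[:,2].max())
E
python3 tips.py
```

```text
[ 0.4764 -0.3257  0.1181] 0.03697032186317184 [-0.2439 -0.4383  0.121 ]
side
-1 713 max z [0.0275 0.0286 0.0295 0.03   0.0302 0.0319 0.0322 0.0325 0.033  0.0349] [(np.float64(-0.04), 64), (np.float64(-0.035), 64), (np.float64(-0.03), 59), (np.float64(-0.025), 58), (np.float64(-0.02), 39), (np.float64(-0.015), 0), (np.float64(-0.01), 0), (np.float64(-0.005), 0), (np.float64(-0.0), 0), (np.float64(0.005), 0), (np.float64(0.01), 0), (np.float64(0.015), 0), (np.float64(0.02), 19), (np.float64(0.025), 6), (np.float64(0.03), 6), (np.float64(0.035), 0)]
1 797 max z [0.0338 0.0339 0.034  0.034  0.0342 0.0346 0.0347 0.0347 0.0348 0.0349] [(np.float64(-0.04), 64), (np.float64(-0.035), 69), (np.float64(-0.03), 71), (np.float64(-0.025), 26), (np.float64(-0.02), 18), (np.float64(-0.015), 0), (np.float64(-0.01), 0), (np.float64(-0.005), 0), (np.float64(-0.0), 0), (np.float64(0.005), 0), (np.float64(0.01), 0), (np.float64(0.015), 0), (np.float64(0.02), 33), (np.float64(0.025), 39), (np.float64(0.03), 36), (np.float64(0.035), 0)]
y,x range [-0.0102 -0.0313 -0.07  ] [0.011  0.0326 0.0349]
scene
-1 27
[... 398 characters left out ...]
, (np.float64(0.025), 2), (np.float64(0.03), 5), (np.float64(0.035), 0)]
1 261 max z [0.0305 0.0312 0.0313 0.0316 0.0321 0.0322 0.0333 0.0337 0.0345 0.0347] [(np.float64(-0.04), 19), (np.float64(-0.035), 26), (np.float64(-0.03), 23), (np.float64(-0.025), 7), (np.float64(-0.02), 2), (np.float64(-0.015), 0), (np.float64(-0.01), 0), (np.float64(-0.005), 0), (np.float64(-0.0), 0), (np.float64(0.005), 0), (np.float64(0.01), 0), (np.float64(0.015), 0), (np.float64(0.02), 16), (np.float64(0.025), 18), (np.float64(0.03), 11), (np.float64(0.035), 0)]
y,x range [-0.0114 -0.033  -0.0699] [0.0097 0.0327 0.0347]
handle ((0.4764840304851532, -0.32614773511886597), 0.007501640822738409) 0.09769112988630368
```

The offset is constant: the tips stand 17 mm behind the reported TCP, so I'll work with tip z = TCP z + 0.017. The handle is undisturbed at (0.4765, -0.3261). I'll descend to TCP z 0.046 and grip.

Request:
move_arm(
  targets=[
    [0.1, 0, 0, 0.4, 0, 0, 0],
    [0.1, 0, 0, 0.8, 0, 0, 0],
    [0.1, 0, 0, 1.2, 0, 0, 0],
    [0.1, 0, 0, 1.45, 0, 0, 0],
    [0.1, 0, 0, 1.45, 0, 0, 0],
    [-1, 0, 0, 1.45, 0, 0, 0],
    [-1, 0, 0, 1.45, 0, 0, 0],
    [-1, 0, 0, 1.45, 0, 0, 0],
    [-1, 0, 0, 1.45, 0, 0, 0],
    [-1, 0, 0, 1.45, 0, 0, 0],
    [-1, 0, 0, 1.45, 0, 0, 0],
    [-1, 0, 0, 1.45, 0, 0, 0],
  ],
  grip_force=15,
)

```text
time_s: 6.7
ee_pos: [0.4768, -0.3259, 0.0465]
eef_rot: [3.141, -0.0, -0.136]
force: [-0.3, -0.2, 2.1]
grip_width: 0.0147
grip_force: 15.0
```

Gripped at 14.7 mm opening. Lift straight up.

Request:
move_arm(
  targets=[
    [-1, 0, 0, -0.3, 0, 0, 0],
    [-1, 0, 0, -0.7, 0, 0, 0],
    [-1, 0, 0, -1.2, 0, 0, 0],
    [-1, 0, 0, -1.8, 0, 0, 0],
    [-1, 0, 0, -2.2, 0, 0, 0],
    [-1, 0, 0, -2.2, 0, 0, 0],
  ],
)

```text
time_s: 7.3
ee_pos: [0.4776, -0.3265, 0.16]
eef_rot: [3.139, -0.005, -0.136]
force: [0.9, -0.4, -1.1]
grip_width: 0.0144
grip_force: 15.0
```

```bash
python3 - <<'E'
from look import *
o=ctrl.get_obs();e=o["ee_pos"];print(e,o["eef_rot"],o["grip_width"],o["grip_force"])
for n in("side","scene","wrist"):
    c=cam(n);P=cloud(c,np.ones((480,640),bool)); q=(P-e)@rot(o); print(n)
    q=q[np.hypot(q[:,0],q[:,1])<.022]
    for z in np.arange(-.02,.08,.006):
        f=q[(q[:,2]>=z)&(q[:,2]<z+.006)]
        if len(f): print(round(z,3),len(f),f.min(0)[:2],f.max(0)[:2])
    if n=="wrist":
        Q=P[(np.hypot(P[:,0]-.5355,P[:,1]+.214)<.016)&(P[:,2]>.04)&(P[:,2]<.05)]; print("vial",len(Q),cv2.minEnclosingCircle(Q[:,:2].astype(np.float32)),Q[:,2].mean()) if len(Q) else 0
E
```

```text
[ 0.4776 -0.3265  0.16  ] [ 3.1389 -0.0048 -0.1362] 0.014443205883698152 14.99992303273757
side
-0.02 65 [-0.009  -0.0134] [0.0096 0.0135]
-0.014 56 [-0.0072 -0.0033] [0.006  0.0095]
-0.008 61 [-0.0089 -0.007 ] [0.0075 0.009 ]
-0.002 22 [-0.0039 -0.0029] [0.0031 0.0051]
0.004 30 [-0.0038 -0.0023] [0.003  0.0046]
0.01 29 [-0.0037 -0.0007] [0.0045 0.0046]
0.016 26 [-0.0033 -0.0006] [0.0026 0.0047]
0.022 32 [-0.0042 -0.0023] [0.0033 0.0042]
0.028 18 [-0.0035 -0.0021] [0.0036 0.004 ]
scene
-0.02 37 [-0.0109 -0.0154] [-0.0023  0.0133]
-0.014 15 [-0.008  -0.0053] [-0.0036  0.0063]
-0.008 31 [-0.009  -0.0067] [0.0047 0.0092]
-0.002 6 [-0.0088 -0.0043] [-0.0022  0.0083]
0.004 11 [-0.0048 -0.0037] [-0.0002  0.0038]
0.01 14 [-0.0065 -0.0034] [0.0027 0.0033]
0.016 11 [-0.0044 -0.0037] [0.0004 0.0033]
0.022 13 [-0.0059 -0.004 ] [0.001  0.0041]
0.028 10 [-0.0044 -0.0019] [-0.0001  0.0028]
wrist
-0.02 352 [-0.0013 -0.0169] [0.0082 0.0162]
-0.014 175 [-0.0003 -0.0103] [0.0076 0.0103]
-0.008 265 [-0.0007 -0.0081] [0.0074 0.0076]
-0.002 28 [ 0.0019 -0.0082] [0.0072 0.0076]
0.01 29 [ 0.0002 -0.0037] [0.0027 0.0025]
0.016 59 [-0.002  -0.0043] [0.0027 0.0031]
0.022 50 [-0.0023 -0.0044] [0.0022 0.0032]
0.028 42 [-0.0008 -0.004 ] [0.0024 0.0032]
vial 502 ((0.5359728932380676, -0.21483847498893738), 0.01076287217438221) 0.043717259612850556
```

Request:
move_arm(
  targets=[
    [-1, 0.25, -0.7, 0, 0, 0, 0],
    [-1, 0.5, -1.4, 0, 0, 0, 0],
    [-1, 0.75, -2.0, 0, 0, 0, 0],
    [-1, 0.864, -2.378, 0.2, 0, 0, 0],
    [-1, 0.864, -2.378, 0.6, 0, 0, 0],
    [-1, 0.864, -2.378, 0.9, 0, 0, 0],
    [-1, 0.864, -2.378, 0.9, 0, 0, 0],
    [-1, 0.864, -2.378, 0.9, 0, 0, 0],
    [-1, 0.864, -2.378, 0.9, 0, 0, 0],
  ],
)

```text
time_s: 8.35
ee_pos: [0.5358, -0.2141, 0.1119]
eef_rot: [3.141, -0.001, -0.137]
force: [-0.1, 1.0, 0.5]
grip_width: 0.0143
grip_force: 15.0
```

```bash
cat > rel.py <<'E'
from look import *
o=ctrl.get_obs();e=o["ee_pos"];print(e,o["eef_rot"],o["grip_width"],o["force"])
for n in("side","scene","wrist"):
    c=cam(n);P=cloud(c,np.ones((480,640),bool)); q=(P-e)@rot(o); print(n)
    f=q[(np.hypot(q[:,0],q[:,1])<.015)&(q[:,2]>.003)&(q[:,2]<.03)]; print("shaft",len(f),np.percentile(f,[3,97],0) if len(f) else "", "med",np.median(f,0))
    m=(np.hypot(P[:,0]-.536,P[:,1]+.2146)<.016)&(P[:,2]>.04)&(P[:,2]<.0475); Q=q[m]; print("rim",len(Q),cv2.minEnclosingCircle(Q[:,:2].astype(np.float32)) if len(Q) else "")
E
python3 rel.py
```

```text
[ 0.5358 -0.2141  0.1119] [ 3.1414 -0.0007 -0.1365] 0.01431111600822178 [-0.0849  1.0205  0.4639]
side
shaft 92 [[-0.0034 -0.0025  0.0038]
 [ 0.003   0.0041  0.0291]] med [-0.0013  0.0022  0.0156]
rim 83 ((0.0010710414499044418, 0.0011068599997088313), 0.012069654650986195)
scene
shaft 42 [[-0.0051 -0.0034  0.0044]
 [ 0.0012  0.0036  0.0294]] med [-0.0023  0.0015  0.0165]
rim 46 ((0.0010994912590831518, 4.545097181107849e-05), 0.011406215839087963)
wrist
shaft 179 [[ 0.001  -0.0032  0.0091]
 [ 0.0036  0.0038  0.0286]] med [0.0029 0.0001 0.0185]
rim 564 ((0.00016089162090793252, 0.0002644088526722044), 0.010674574412405491)
```

Request:
move_arm(
  targets=[
    [-1, 0.01, 0, 0.3, 0, 0, 0],
    [-1, 0.01, 0, 0.6, 0, 0, 0],
    [-1, 0.01, 0, 0.75, 0, 0, 0],
    [-1, 0.01, 0, 0.9, 0, 0, 0],
    [-1, 0.01, 0, 1.05, 0, 0, 0],
    [-1, 0.01, 0, 1.2, 0, 0, 0],
    [-1, 0.01, 0, 1.2, 0, 0, 0],
  ],
)

```text
time_s: 9.2
ee_pos: [0.5357, -0.2138, 0.0502]
eef_rot: [-3.141, 0.001, -0.136]
force: [0.2, -0.8, 0.4]
grip_width: 0.0146
grip_force: 15.0
```

No resistance, so the tip is in the bore. Push down until it seats.

Request:
move_arm(
  targets=[
    [-1, 0, 0, 0.08, 0, 0, 0],
    [-1, 0, 0, 0.15, 0, 0, 0],
    [-1, 0, 0, 0.2, 0, 0, 0],
    [-1, 0, 0, 0.23, 0, 0, 0],
    [-1, 0, 0, 0.26, 0, 0, 0],
    [-1, 0, 0, 0.26, 0, 0, 0],
    [-1, 0, 0, 0.26, 0, 0, 0],
  ],
)

```text
time_s: 9.9
ee_pos: [0.5369, -0.2142, 0.0399]
eef_rot: [3.141, -0.002, -0.136]
force: [-2.8, 1.8, 14.1]
grip_width: 0.0145
grip_force: 15.0
```

Seated: 14 N upward at TCP z 0.040. Release, rise and check.

Request:
move_arm(
  targets=[
    [0, 0, 0, 0, 0, 0, 0],
    [0, 0, 0, 0, 0, 0, 0],
    [0, 0, 0, 0, 0, 0, 0],
    [0, 0, 0, -0.4, 0, 0, 0],
    [0, 0, 0, -1.0, 0, 0, 0],
    [0, 0, 0, -2.0, 0, 0, 0],
    [0, 0, 0, -3.0, 0, 0, 0],
    [0, 0, 0, -3.8, 0, 0, 0],
    [0, 0, 0, -3.8, 0, 0, 0],
    [0, 0, 0, -3.8, 0, 0, 0],
    [0, 0, 0, -3.8, 0, 0, 0],
  ],
)

```text
time_s: 11.0
ee_pos: [0.5356, -0.2137, 0.2266]
eef_rot: [-3.141, 0.002, -0.136]
force: [0.9, 0.4, -0.6]
grip_width: 0.0468
grip_force: 0.0
```

```bash
python3 - <<'E'
from look import *
c=look("w3",{"swab":.044,"holder":0,"holder_tab":.066,"reader":0,"reader_corner":.006})
rect(c,"holder",.025,.034); P=cloud(c,np.ones((480,640),bool))
def sel(x,y,r,a,b): return P[(np.hypot(P[:,0]-x,P[:,1]-y)<r)&(P[:,2]>a)&(P[:,2]<b)]
Q=sel(.4885,-.208,.022,.06,.07);print("tab",cv2.minAreaRect(Q[:,:2].astype(np.float32)))
for a,b in((.084,.096),(.055,.08),(.045,.055)):
  Q=sel(.536,-.2146,.016,a,b);print("swab",len(Q),Q.mean(0) if len(Q) else 0,cv2.minEnclosingCircle(Q[:,:2].astype(np.float32)) if len(Q) else 0,Q[:,2].max() if len(Q) else 0)
c=cam("side");save(cv2.resize(c["im"][220:340,270:430],(800,600)),"s3")
E
```

```text
11.0 [ 0.5356 -0.2137  0.2266] [-3.1409  0.0024 -0.1362] [-0.4432  0.3362  1.3854 -0.      1.4225  1.2638] 0.04681530813249473
swab 0.81 [452. 342.] [ 0.3844 -0.3274]
swab 0.71 [320. 208.] [ 0.5355 -0.2156]
swab 0.22 [296. 179.] [ 0.5648 -0.1987]
holder 0.84 [318. 227.] [ 0.5074 -0.2101]
holder 0.55 [ 86. 244.] [0.5222 0.0289]
holder_tab 0.84 [317. 265.] [ 0.4903 -0.2069]
holder_tab 0.72 [440. 182.] [ 0.5492 -0.3184]
reader 0.77 [ 86. 243.] [0.5223 0.0281]
reader_corner 0.92 [ 19. 203.] [0.5725 0.0778]
reader_corner 0.53 [318. 206.] [ 0.5305 -0.2135]
holder rect ((0.5065625905990601, -0.21023526787757874), (0.046059563755989075, 0.10021856427192688), 82.65208435058594) 3706 z 0.03020836787413933
tab ((0.48893097043037415, -0.2078775018453598), (0.012613818980753422, 0.029635529965162277), 82.22437286376953)
swab 267 [ 0.5365 -0.2143  0.0893] ((0.535430908203125, -0.21428392827510834), 0.007381221279501915) 0.09190809614219575
swab 102 [ 0.5413 -0.2148  0.0679] ((0.5362668037414551, -0.2140979766845703), 0.00739370658993721) 0.07968552432547865
swab 103 [ 0.5405 -0.2147  0.0488] ((0.5366041660308838, -0.21439948678016663), 0.010319827124476433) 0.05488483608750194
```

View pics/s3.png

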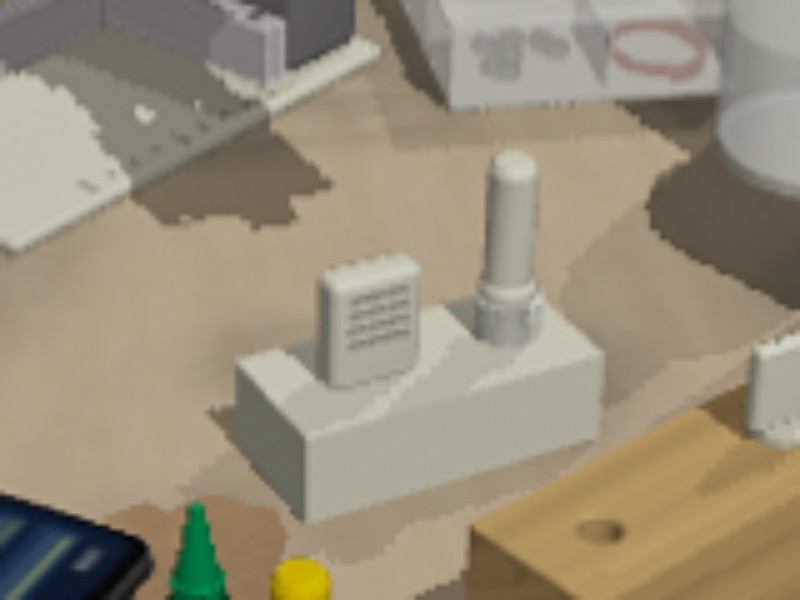

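The side crop shows the swab standing upright in the vial at (512,230), its collar on the rim at (510,295); depth puts its top at z 0.090. Next, a measuring view over the reader.

Request:
move_arm(
  targets=[
    [0, -0.5, -1.0, -0.6, 0, 0, 0],
    [0, -1.0, -2.0, -0.8, 0, 0, 0],
    [0, -1.5, -3.0, -0.8, 0, 0, 0],
    [0, -1.92, -4.0, -0.8, 0, 0, 0],
    [0, -1.92, -4.46, -0.8, 0, 0, 0],
    [0, -1.92, -4.46, -0.8, 0, 0, 0],
    [0, -1.92, -4.46, -0.8, 0, 0, 0],
    [0, -1.92, -4.46, -0.8, 0, 0, 0],
    [0, -1.92, -4.46, -0.8, 0, 0, 0],
  ],
)

```text
time_s: 12.3
ee_pos: [0.4714, 0.0189, 0.2681]
eef_rot: [3.141, 0.0, -0.138]
force: [-0.7, -0.2, -0.1]
grip_width: 0.0475
grip_force: 0.0
```

```bash
python3 - <<'E'
from look import *
c=look("w4",{"reader":0,"reader_corner":.006,"far_stop":0,"left_stop":0,"jar":0})
for n in("far_stop","left_stop","reader"):
    try: rect(c,n,*((.026,.034) if n!="reader" else (.003,.009)))
    except Exception as ex: print(n,ex)
E
```

```text
12.3 [0.4714 0.0189 0.2681] [ 3.1414  0.0003 -0.1379] [-0.0376  0.0708  1.6081 -0.0001  1.463   1.6712] 0.047466260732574116
reader 0.75 [304. 146.] [0.523 0.026]
reader 0.56 [247. 103.] [0.5739 0.0779]
reader_corner 0.98 [246. 104.] [0.5725 0.0777]
far_stop 0.73 [303. 142.] [0.527  0.0262]
left_stop 0.34 [242. 103.] [0.5746 0.0824]
jar 0.95 [286. 287.] [0.3664 0.071 ]
far_stop rect ((0.5881903767585754, 0.044720958918333054), (0.012289651669561863, 0.08990514278411865), 14.870136260986328) 1272 z 0.030211475135190652
left_stop list index out of range
reader rect ((0.5407813787460327, 0.03192450851202011), (0.1993977278470993, 0.11197881400585175), 15.013890266418457) 13817 z 0.006222970287846852
```

View pics/w4.png

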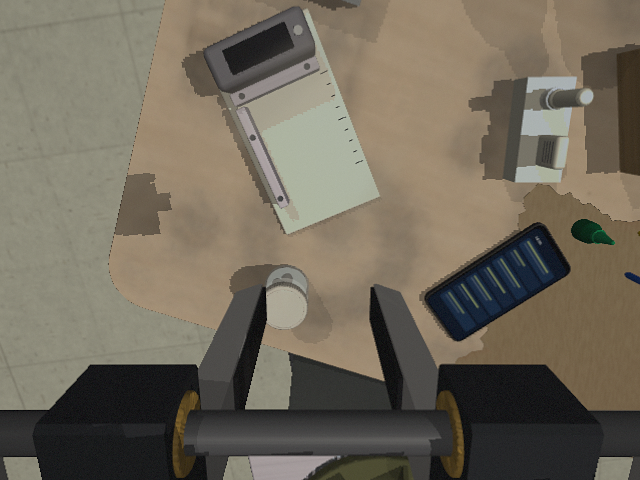

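The view shows the reader with its inner corner at (247,104), the stops, the jar at (286,290), and the holder with the swab at right. The reader's corner is at (0.573, 0.078) with yaw 0.261. Back to the tab.

Request:
move_arm(
  targets=[
    [0, 0.2, 1.0, 0.5, 0, 0, 0],
    [0, 0.4, 2.0, 1.0, 0, 0, 0],
    [0, 0.7, 3.0, 1.5, 0, 0, 0],
    [0, 0.97, 4.0, 2.2, 0, 0, 0],
    [0, 0.97, 4.445, 2.6, 0, 0, 0],
    [0, 0.97, 4.445, 2.6, 0, 0, 0],
    [0, 0.97, 4.445, 2.6, 0, 0, 0],
    [0, 0.97, 4.445, 2.6, 0, 0, 0],
  ],
)

```text
time_s: 13.55
ee_pos: [0.4895, -0.2061, 0.1391]
eef_rot: [3.141, -0.001, -0.136]
force: [-0.3, 0.6, -0.4]
grip_width: 0.0469
grip_force: 0.0
```

```bash
python3 - <<'E'
from look import *
o=ctrl.get_obs();e=o["ee_pos"];print(e,o["eef_rot"])
c=cam("wrist");P=cloud(c,np.ones((480,640),bool)); q=(P-e)@rot(o)
m=(np.hypot(P[:,0]-.4889,P[:,1]+.2079)<.022)&(P[:,2]>.06)&(P[:,2]<.07); print(m.sum(),cv2.minAreaRect(q[m][:,:2].astype(np.float32)))
E
```

```text
[ 0.4895 -0.2061  0.1391] [ 3.1415 -0.0009 -0.1359]
803 ((-0.0002352651208639145, 0.001957877539098263), (0.012117973528802395, 0.029423212632536888), 89.90396881103516)
```

Request:
move_arm(
  targets=[
    [0, 0, 0.04, 0.6, 0, 0, 0],
    [0, 0, 0.04, 1.2, 0, 0, 0],
    [0, 0, 0.04, 1.8, 0, 0, 0],
    [0, 0, 0.04, 2.2, 0, 0, 0],
    [0, 0, 0.04, 2.4, 0, 0, 0],
    [0, 0, 0.04, 2.4, 0, 0, 0],
    [-1, 0, 0.04, 2.4, 0, 0, 0],
    [-1, 0, 0.04, 2.4, 0, 0, 0],
    [-1, 0, 0.04, 2.4, 0, 0, 0],
    [-1, 0, 0.04, 2.4, 0, 0, 0],
    [-1, 0, 0.04, 2.4, 0, 0, 0],
    [-1, 0, 0.04, 2.4, 0, 0, 0],
  ],
  grip_force=45,
)

```text
time_s: 14.8
ee_pos: [0.4888, -0.2087, 0.0183]
eef_rot: [-3.142, 0.0, -0.136]
force: [-1.4, 1.2, 0.7]
grip_width: 0.0115
grip_force: 45.0
```

Gripped at 11.5 mm. Lift, and carry to just short of both stops at the reader's yaw.

Request:
move_arm(
  targets=[
    [-1, 0, 0, -0.3, 0, 0, 0],
    [-1, 0, 0, -0.7, 0, 0, 0],
    [-1, 0, 0, -1.1, 0, 0, 0],
    [-1, 0, 0, -1.4, 0, 0, 0],
    [-1, 0, -0.5, -1.4, 0, 0, -0.05],
    [-1, -0.1, -1.1, -1.4, 0, 0, -0.12],
    [-1, -0.2, -1.8, -1.4, 0, 0, -0.2],
    [-1, -0.3, -2.5, -1.4, 0, 0, -0.28],
    [-1, -0.343, -3.2, -1.4, 0, 0, -0.35],
    [-1, -0.343, -3.9, -1.4, 0, 0, -0.397],
    [-1, -0.343, -4.4, -1.4, 0, 0, -0.397],
    [-1, -0.343, -4.56, -1.4, 0, 0, -0.397],
  ],
)

```text
time_s: 16.0
ee_pos: [0.5027, 0.0214, 0.088]
eef_rot: [-3.141, 0.001, 0.263]
force: [0.2, -0.5, -2.5]
grip_width: 0.0118
grip_force: 45.0
```

Request:
move_arm(
  targets=[
    [-1, 0, 0, 0, 0, 0, 0],
    [-1, 0, 0, 0, 0, 0, 0],
    [-1, 0, 0, 0, 0, 0, 0],
  ],
)

```text
time_s: 16.3
ee_pos: [0.5027, 0.0184, 0.0881]
eef_rot: [3.142, 0.0, 0.259]
force: [0.1, 0.2, -3.0]
grip_width: 0.0121
grip_force: 45.0
```

```bash
cat > hold.py <<'E'
from look import *
o=ctrl.get_obs();e=o["ee_pos"];print(o["time_s"],e,o["eef_rot"],o["grip_width"],o["force"])
c=cam("wrist");P=cloud(c,np.ones((480,640),bool)); q=(P-e)@rot(o)
# block top around the tab: tool z ~ +0.012 lower than... report plane
m=(q[:,0]>.012)&(q[:,0]<.064)&(abs(q[:,1])<.022)
for _ in range(1):
    f=q[m]; z=np.median(f[f[:,2]>-.02][:,2]); f=f[abs(f[:,2]-z)<.008]
    A=np.c_[f[:,:2],np.ones(len(f))]; s=np.linalg.lstsq(A,f[:,2],rcond=None)[0]; f=f[abs(A@s-f[:,2])<.0015]
    A=np.c_[f[:,:2],np.ones(len(f))]; s=np.linalg.lstsq(A,f[:,2],rcond=None)[0]; print("top plane slope x,y (rad, + = down)",s, "n",len(f),"z at tab",s[2],"xmax",np.percentile(f[:,0],99))
E
python3 hold.py; python3 - <<'E'
from look import *
c=cam("side");p=proj(c,[.52,.02,.1])[0].astype(int);x=min(max(p[0],120),520);y=min(max(p[1],90),390);save(cv2.resize(c["im"][y-90:y+90,x-120:x+120],(800,600)),"s5")
E
```

```text
16.3 [0.5027 0.0184 0.0881] [3.1415 0.0004 0.2595] 0.012084415998068362 [ 0.1361  0.2073 -2.9993]
top plane slope x,y (rad, + = down) [ 0.0006  0.0003 -0.0119] n 7999 z at tab -0.011932913853155227 xmax 0.06365780233944211
```

View pics/s5.png

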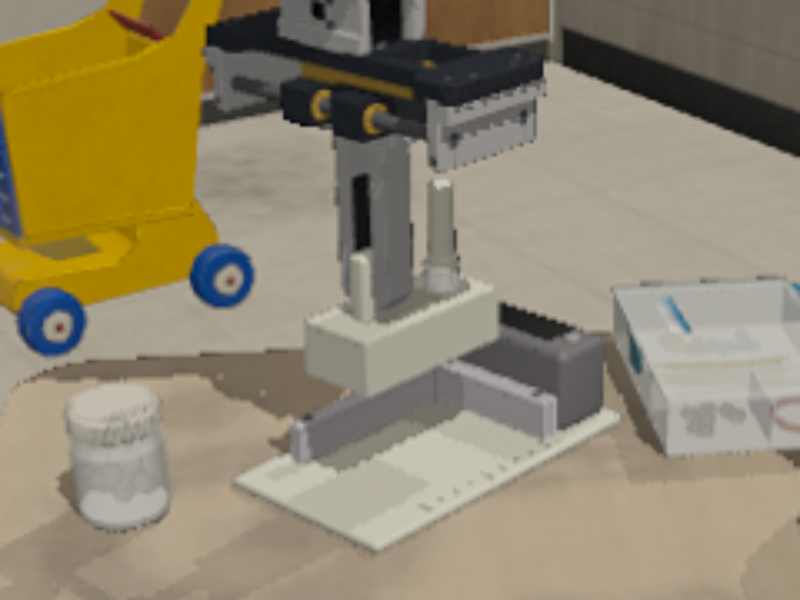

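The holder hangs level in the grip over the plate, with the swab at (440,235) still seated and the jar untouched at (118,455). Lower it onto the plate.

Request:
move_arm(
  targets=[
    [-1, 0, 0, 0.4, 0, 0, 0],
    [-1, 0, 0, 0.8, 0, 0, 0],
    [-1, 0, 0, 1.1, 0, 0, 0],
    [-1, 0, 0, 1.2, 0, 0, 0],
    [-1, 0, 0, 1.25, 0, 0, 0],
    [-1, 0, 0, 1.28, 0, 0, 0],
    [-1, 0, 0, 1.3, 0, 0, 0],
    [-1, 0, 0, 1.3, 0, 0, 0],
  ],
)

```text
time_s: 17.2
ee_pos: [0.5032, 0.0193, 0.0243]
eef_rot: [3.141, -0.001, 0.261]
force: [-2.8, -1.3, 4.1]
grip_width: 0.0118
grip_force: 45.0
```

On the plate. Slide towards both stops.

Request:
move_arm(
  targets=[
    [-1, 0.08, -0.08, 0, 0, 0, 0],
    [-1, 0.16, -0.16, 0, 0, 0, 0],
    [-1, 0.22, -0.22, 0, 0, 0, 0],
    [-1, 0.27, -0.27, 0, 0, 0, 0],
    [-1, 0.27, -0.27, 0, 0, 0, 0],
    [-1, 0.27, -0.27, 0, 0, 0, 0],
  ],
)

```text
time_s: 17.8
ee_pos: [0.5133, 0.0361, 0.0243]
eef_rot: [3.141, -0.002, 0.261]
force: [0.2, 0.5, 5.2]
grip_width: 0.0118
grip_force: 45.0
```

Request:
move_arm(
  targets=[
    [-1, 0.02, -0.02, 0, 0, 0, 0],
    [-1, 0.04, -0.04, 0, 0, 0, 0],
    [-1, 0.04, -0.04, 0, 0, 0, 0],
    [-1, 0.04, -0.04, 0, 0, 0, 0],
  ],
)

```text
time_s: 18.2
ee_pos: [0.5143, 0.0379, 0.0243]
eef_rot: [3.14, -0.001, 0.261]
force: [-3.3, -5.1, 8.5]
grip_width: 0.0119
grip_force: 45.0
```

Request:
move_arm(
  targets=[
    [-1, 0.02, -0.02, -0.01, 0, 0, 0],
    [-1, 0.04, -0.04, -0.01, 0, 0, 0],
    [-1, 0.04, -0.04, -0.01, 0, 0, 0],
    [-1, 0.04, -0.04, -0.01, 0, 0, 0],
  ],
)

```text
time_s: 18.6
ee_pos: [0.5142, 0.0382, 0.0244]
eef_rot: [3.138, 0.004, 0.261]
force: [-15.1, -24.3, 13.3]
grip_width: 0.0116
grip_force: 45.0
```

```bash
cat > chk.py <<'E'
from look import *
o=ctrl.get_obs();e=o["ee_pos"];a=.261;Rr=np.array([[np.cos(a),-np.sin(a)],[np.sin(a),np.cos(a)]])
print(o["time_s"],e,o["eef_rot"],"F reader xy",Rr.T@np.array(o["force"])[:2],"Fz",o["force"][2],"M",o["moment"],o["grip_width"])
c=cam("wrist");P=cloud(c,np.ones((480,640),bool)); w=P.copy(); w[:,:2]=(P[:,:2]-[.5730,.0778])@Rr  # corner frame
f=w[(w[:,2]>.031)&(w[:,2]<.0405)&(w[:,0]>-.12)&(w[:,0]<.02)&(w[:,1]>-.07)&(w[:,1]<.02)]
print("block top",cv2.minAreaRect(f[:,:2].astype(np.float32)),len(f),"z",np.median(f[:,2]),"pct",np.percentile(f[:,:2],[1,99],0))
A=np.c_[f[:,:2],np.ones(len(f))];print("slope",np.linalg.lstsq(A,f[:,2],rcond=None)[0])
g=w[(w[:,2]>.023)&(w[:,2]<.031)&(w[:,0]>-.12)&(w[:,0]<.03)&(w[:,1]>-.07)&(w[:,1]<.02)]
print("far face",np.percentile(g[(g[:,0]>-.01)&(g[:,1]<-.06)][:,0],2) if ((g[:,0]>-.01)&(g[:,1]<-.06)).any() else "")
s=w[(w[:,2]>.07)&(w[:,2]<.12)&(np.hypot(w[:,0]+.02,w[:,1]+.023)<.02)]
for lo,hi in((.088,.1),(.07,.085)):
  t=s[(s[:,2]>lo)&(s[:,2]<hi)]; print("swab",len(t),cv2.minEnclosingCircle(t[:,:2].astype(np.float32)) if len(t) else "", t[:,2].max() if len(t) else "")
E
python3 chk.py
```

```text
18.6 [0.5142 0.0382 0.0244] [3.1382 0.0035 0.2608] F reader xy [-20.8792 -19.5848] Fz 13.323516899088757 M [-4.7461  2.3489 -0.055 ] 0.011615826611849345
block top ((-0.044441964477300644, -0.03044448047876358), (0.07888111472129822, 0.11311078071594238), 89.93344116210938) 12101 z 0.03621185038408428 pct [[-0.0726 -0.057 ]
 [ 0.0096  0.0066]]
slope [-0.017  -0.0155  0.035 ]
far face 0.00023591928900266443
swab 1867 ((-0.019491128623485565, -0.02359296754002571), 0.007610599044710398) 0.09799684816543391
swab 327 ((-0.01744026318192482, -0.023561883717775345), 0.007288782391697168) 0.08498591664116498
```

Both stops carry about 20 N. I'll let it settle, then verify it is square and level.

Request:
move_arm(
  targets=[
    [-1, -0.005, 0.005, 0, 0, 0, 0],
    [-1, -0.005, 0.005, 0, 0, 0, 0],
    [-1, -0.005, 0.005, 0, 0, 0, 0],
    [-1, -0.005, 0.005, 0, 0, 0, 0],
    [-1, -0.005, 0.005, 0, 0, 0, 0],
  ],
)

```text
time_s: 19.15
ee_pos: [0.5142, 0.0382, 0.0244]
eef_rot: [3.139, 0.003, 0.261]
force: [-13.8, -20.9, 12.3]
grip_width: 0.0118
grip_force: 45.0
```

```bash
sed -i 's/(w\[:,2\]>.031)&(w\[:,2\]<.0405)/(w[:,2]>.0335)\&(w[:,2]<.0395)/' chk.py; python3 chk.py; python3 - <<'E'
from look import *
c=cam("wrist");save(cv2.resize(c["im"][0:360,80:560],(800,600)),"f1")
E
```

```text
19.15 [0.5142 0.0382 0.0244] [3.1385 0.0029 0.2608] F reader xy [-18.7355 -16.629 ] Fz 12.336702234517073 M [-4.2584  2.0941 -0.0695] 0.01177369882459458
block top ((-0.038932159543037415, -0.02330182120203972), (0.07854481786489487, 0.04626677557826042), 0.05727671459317207) 10982 z 0.03630047379116341 pct [[-0.0689 -0.046 ]
 [ 0.     -0.0006]]
slope [-0.0013 -0.0041  0.0362]
far face 0.0002614372558214522
swab 1855 ((-0.01936890371143818, -0.023685356602072716), 0.007572369650006294) 0.09809863526755128
swab 319 ((-0.017595544457435608, -0.023435380309820175), 0.007341833785176277) 0.08496154762049224
```

View pics/f1.png

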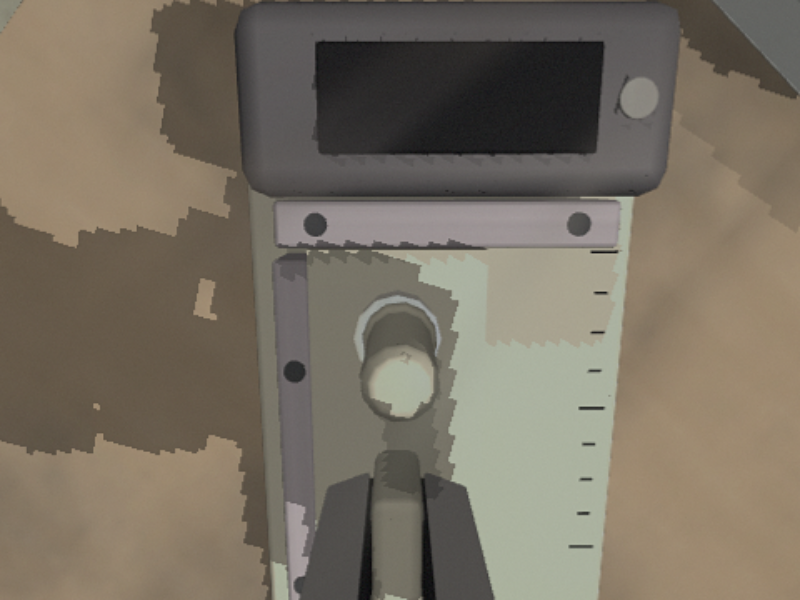

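The picture shows the holder flush against the far stop (row ~248) and the left stop (column ~308). The swab is seated at (398,340), clear of the fingers. Depth agrees: square to 0.001 rad, level to 0.004 rad, corner within 1 mm. Handing in.

```bash
python3 -c "
from station import ctrl
print(ctrl.hand_in())"
```

```text
the job is handed in; nothing more can be done
None
```

Job handed in: the swab is seated in the vial, and the holder is flat in the reader's corner, gripped by its tab and pushed at about 17–19 N against each stop; the hand-in returned no verdict.

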